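Switch the microscope lamp supply with the flat screwdriver and hang it back

ROBOT

A 6-joint arm with a two-finger parallel gripper is mounted at the origin on the work surface. World frame = base frame: x ahead of the robot, y to its left, z up, the work surface at z = 0. Lengths are in m, angles in rad, forces in N, time in s.
With the tool pointing down it reaches from about 0.35 to 0.975 m from the base axis. Payload 4.9 kg.
Tool frame: the origin (TCP) lies on the mounting face of the last link; the fingertips stand 173 mm ahead of it and the grasp point (between the pads) lies 155 mm ahead of it; z points along the fingers, y is the direction in which the jaws open and shut (so a half turn about z gives the same grasp; the last joint's range is limited). The gripper opens to 85 mm and grips with 20 to 120 N. Pads are 22 mm wide; open, the fingers measure 114 mm over their backs; the gripper's body (76 mm by 85 mm) begins 54 mm behind the grasp point. The pads swing forward as they close: fully open they stand 13 mm farther back than shut.
Start: joints at [1.068, 0.053, 1.613, -0, 1.476, -0.119], TCP at [0.234, 0.58, 0.405] pointing down, gripper open.
Joint ranges: [-3.01, 3.01], [-1.01, 2.22], [0.06, 2.58], [-1.02, 4.17], [0.09, 2.62], [-3.14, 3.14]. Speed limits (rad/s): [2.57, 2.57, 3.14, 3.14, 3.14, 3.14].

INTERFACE

Orientations are given as a unit quaternion [w, x, y, z].
In Python, from plant import manip gives the robot as it stands.
- The arm moves only by the tool play_rows, never from a script. Its argument "increments" is a list of rows, each an object with "offset": the shift along the tool's x, y, z in mm, a list of three; "twist": the turn about the tool's z in rad; "grip": the opening, from 0 (shut) to 1 (fully open). In form: [{"offset": [dx, dy, dz], "twist": twist, "grip": grip}, ...]. A call has 1 to 5 rows; each row is the pose to reach, as a shift and turn from the pose commanded when the call began, along the tool's axes at that moment; what a row does not reach only later rows make up. A row lasts 1/12 s, in which the tool goes at most 41.7 mm and 7.16 degrees, less where a joint would pass 70% of its speed; a pose out of reach is approached as far as the arm can. A call with a gripper value outside its range is refused whole. The fingers move at their own pace and stop on an object; the grip force is fixed at half the most. Time passes only in rows, so rows that repeat a pose let the fingers close. It gives the time, the measured TCP pose, the force and the opening at its end, in the units of the state.
- manip.state(): the state, without advancing time (a new reading comes with each control period).
- manip.grab_frame(name): name is "side" or "top"; returns the picture (384x512x3 uint8, blue, green, red); there is no depth.
- manip.get_calibration(name): a dict with "fx", "fy", "cx", "cy" (pixels), "T" (4x4, takes a point from camera to world coordinates). Camera axes: x right, y down, z forward; pixel columns grow to the right and rows downward; lengths in m; the calibration is good to about 2 mm. A picture is of the moment at which its call begins. get_calibration takes no time and is no camera call.
- manip.job_done(): hands the job in, once; it reports no verdict.
Trained networks look in the newest picture that a camera, given by its name, has taken for a name from the list of things; names that differ only in an ending like _2 or _b are one class to them, and where a whole thing is asked for, a point or a joint stands for the part that bears it (a point fixed in the world has none). Each returns a list of dicts, best first, with "p" (0 to 1); they miss things now and then, are a little off and sometimes report something else, mostly with a low value. They report only what shows in the picture. A call takes as long as a camera call.
- manip.boxes_of(query, camera): "xyz" ([x, y, z] in m, in the coordinates of the camera as it stood for that picture, good to about 4 mm: the middle of the surface that is visible of it).
- manip.tip_of(query, camera): "xyz" ([x, y, z] in m, in the coordinates of the camera as it stood for that picture, good to about 4 mm: a listed point, or the origin of a listed thing).
The state is a dict: "time": time; "joint_pos": joint angles; "joint_vel": joint speeds; "joint_efforts": joint torques, N m; "tool_pos": TCP position; "tool_rot": TCP orientation; "contact_force": force on the tool from outside, world axes, zero at the start; "ft_torque": the same for the moment, N m; "gripper_width": opening from 0.0 (shut) to 1.0 (fully open).
Only numpy, scipy, OpenCV 4.12 (cv2) and the standard library are available. Lean on these libraries where they do the work, as an engineer would, in place of code of your own. Each camera call takes 0.05 s, during which the arm holds its last target. There are 200 camera calls.

TASK

Take the flat-bladed screwdriver from the comb rack, set its blade in the slotted selector on top of the microscope lamp supply without leaning hard on it, and turn the selector clockwise (seen from above) a quarter turn until it meets its stop. Then hang the screwdriver back upright in the empty place of the rack, fully down on its collar, and let go; do not knock the tools beside it or disturb the microscopy things on the table.

Things in the scene. Friction and masses are not known exactly. Their poses are not given: they have to be found in the camera images.
- supply: Fixed grey lamp supply box, 150 (x) x 120 (y) mm, top 60 mm above its origin (centre of its underside). The selector is on its top, near x = -25, y = 0 mm of this frame.
- selector_mid (a point): Nominal centre of the selector's top face, 71 mm above the table, fixed to the supply (same axes); the selector itself is mounted up to 3.5 mm off it in x and in y, differently each time. Grey disc 38 mm across, 11 mm proud of the box. Across its middle a straight slot, closed at both ends: 17 mm long, 4 mm wide, 7 mm deep, flat black floor; it turns with the disc.
- selector (a joint): Angle of the selector in rad, growing clockwise seen from above; starts at 0 to 0.2, hard stop at 1.571. At 0 the slot's end with the white pointer points 45 degrees anticlockwise of the supply's +x, at the stop 45 degrees clockwise of it (white marks on the box at both). Stiff by friction, about 0.08 N m, no spring: it stays where it is left.
- driver: Flat screwdriver hanging upright in the rack, about 120 g, the only tool with a rectangular handle. Origin on its axis at the collar's underside, z up. Steel collar 30 mm across, z = 0 to 8 mm; black handle 22 (x) by 30 (y) mm, z = 8 to 100; round shank 8 mm across below; blade 2.2 mm thick (x), 13 mm wide (y), the last 22 mm.
- driver_tip (a point): Middle of the blade's end, 102 mm below the driver's origin; same axes as the driver.
- rack: Fixed wooden comb rack; origin under its middle at table level, z up. Ledge top at z = 135 mm, 8 mm thick, 176 mm long in y, x = -28 to 32 mm. Three slots open to the front (-x), 13.5 mm wide, at y = -52, 0, 52 mm, closed at x = 12; tools hang by the collar centred at x = 0. A 5 mm high lip at x = -28 to -22 (cut by the slots): lift collars over it. Each place holds one tool, in any order.
- nut_driver: Neighbour tool hanging in the rack: round black handle 28 mm diameter, 70 mm high above the ledge, shank 85 mm down. Origin at the handle's underside. Leave it hanging.
- seeker: Neighbour tool hanging in the rack: slim round black handle 16 mm diameter, 66 mm high above the ledge on a 24 mm collar, thin rod 90 mm down. Origin at the collar's underside. Leave it hanging.
- petri: Glass dish 90 mm across, 14 mm high, on the table; origin centre of underside. Leave alone.
- jar: Specimen jar, 52 mm across, 70 mm high, on the table; origin centre of underside. Leave alone.
- pipette: Pipette lying on the table along its y, about 210 mm long, 22 mm high. Leave alone.

How it is judged:
On the way, in this order (a step that is already met when the one before it is completed fails the run):
1. the blade stands in the selector's slot, at least 4 mm deep (horizontal distance between driver_tip and selector_mid below 0.01 m and z of driver_tip in the frame of selector_mid below -0.004 m), for 0.1 s.
2. the selector is turned to its stop (over 1.45 rad) with the blade in the slot (all of step 1 and value of joint selector above 1.45 rad), for 0.1 s.
At the end, for the whole second after the job is handed in: The selector stands at its clockwise stop (over 1.45 rad); the screwdriver hangs released and at rest in a slot of the rack, its collar down on the ledge (within 4 mm in height), within 14 mm of the seat line, upright within 0.1 rad; the two other tools still hang upright (within 0.1 rad) (value of joint selector above 1.45 rad and z of driver in the frame of rack between 0.131 and 0.139 m and x of driver in the frame of rack between -0.014 and 0.014 m and y of driver in the frame of rack between -0.064 and 0.064 m and angle between each of driver, nut_driver, seeker's own z axis and vertical below 0.1 rad and linear speed of driver below 0.02 m/s and angular speed of driver below 0.2 rad/s and contact force between driver and the fingers below 0.1 N); the robot touches nothing.
It fails at once if the screwdriver presses the selector with more than 80 N (contact force between driver and selector above 80 N).
It fails at once if the fingers work the selector directly (contact force between the fingers and selector above 0.5 N).
It fails at once if a neighbour tool is knocked (moved over 15 mm or tilted over 0.25 rad) (distance of any of nut_driver, seeker from where it was at the start of the episode above 0.015 m or angle between any of nut_driver, seeker's own z axis and vertical above 0.25 rad).
It fails at once if the dish, the jar or the pipette is moved over 20 mm (distance of any of petri, jar, pipette from where it was at the start of the episode above 0.02 m).
It also fails if it takes over 72 s, if anything falls off the work surface, if the arm or the gripper's body presses on something with over 40 N, if the wrist force passes 120 N, or if a joint passes its speed limit or range.

## Working session

There is one attempt and no reset: what is moved stays moved. The work goes in short steps, Python scripts to look and compute and a tool call to move; the robot and the scene stay as the last step left them, time stands still between calls to the robot, and variables do not carry over. Pictures are saved under pics/ and viewed, about 8 in all and at most 12, crops included, and the job is handed in when it is done.

Besides the shell and the picture viewer there is one more tool, called after "Emit:" as name([rows], argument=value, ...), one row to a line, values as JSON. play_rows: Moves the arm, as the interface text tells. Its arguments: {"type":"object","properties":{"increments":{"type":"array"}},"required":["increments"]}

```bash
ls; mkdir -p pics; cat > h.py <<'E'
import numpy as np, cv2
from plant import manip
from scipy.spatial.transform import Rotation as R
def T(c): return np.array(manip.get_calibration(c)["T"])
def w(c,p): return (T(c)@np.r_[p,1])[:3]
def proj(c,P):
    k=manip.get_calibration(c); q=np.linalg.inv(T(c))@np.r_[P,1]
    return np.array([k["fx"]*q[0]/q[2]+k["cx"],k["fy"]*q[1]/q[2]+k["cy"]])
def ray(c,u,v,z):
    k=manip.get_calibration(c); t=T(c); d=t[:3,:3]@np.array([(u-k["cx"])/k["fx"],(v-k["cy"])/k["fy"],1]); o=t[:3,3]
    return o+d*(z-o[2])/d[2]
def rot():
    q=manip.state()["tool_rot"]; return R.from_quat([q[1],q[2],q[3],q[0]]).as_matrix()
E
python3 - <<'E'
from h import *
for c in ["side","top"]:
    cv2.imwrite(f"pics/{c}0.png",manip.grab_frame(c)); print(c,np.round(T(c),3).tolist(),manip.get_calibration(c)["fx"])
    for n in ["supply","selector_mid","driver","driver_tip","rack","nut_driver","seeker","petri","jar","pipette"]:
        for f in (manip.tip_of,):
            print(n,[(round(d["p"],2),np.round(w(c,d["xyz"]),4).tolist()) for d in f(n,c)[:3]])
s=manip.state();print(s);print(rot().round(3))
E
```

```text
pics
side [[-0.753, -0.499, 0.429, 0.174], [-0.658, 0.56, -0.504, 0.441], [0.011, -0.662, -0.749, 0.759], [0.0, 0.0, 0.0, 1.0]] 428.5591088620587
supply [(0.89, [0.5348, -0.2241, -0.0008])]
selector_mid [(0.72, [0.5056, -0.2214, 0.0727]), (0.32, [0.3702, -0.0277, 0.0006])]
driver [(0.74, [0.5614, 0.2654, 0.1326])]
driver_tip [(0.9, [0.5601, 0.2605, 0.0291])]
rack [(0.88, [0.5585, 0.2138, -0.0003])]
nut_driver [(0.88, [0.558, 0.2145, 0.1354])]
seeker [(0.66, [0.5553, 0.1665, 0.137])]
petri [(0.79, [0.7269, 0.012, -0.0009]), (0.26, [0.5571, 0.1648, 0.1384])]
jar [(0.83, [0.4373, -0.0196, 0.0026])]
pipette [(0.7, [0.3673, -0.0264, 0.005])]
top [[0.023, -0.994, 0.109, 0.443], [-0.999, -0.026, -0.02, 0.029], [0.023, -0.108, -0.994, 0.999], [0.0, 0.0, 0.0, 1.0]] 407.70695900869055
supply [(0.86, [0.5323, -0.2221, 0.0044])]
selector_mid [(0.75, [0.5065, -0.2211, 0.0722])]
driver [(0.66, [0.5647, 0.2701, 0.1368])]
driver_tip []
rack [(0.58, [0.5566, 0.2165, 0.0019])]
nut_driver []
seeker [(0.67, [0.5568, 0.1629, 0.1345])]
petri [(0.62, [0.5111, -0.2224, 0.0723]), (0.56, [0.7231, 0.0187, 0.00
[... 156 characters left out ...]
2,  1.61288930e+00, -9.43068522e-06,
        1.47603668e+00, -1.18977169e-01]), 'joint_vel': array([-0.00119579,  0.00187251,  0.00038957,  0.00232992, -0.00037514,
       -0.00191424]), 'joint_efforts': array([ 6.26376186e-04, -3.93681407e+01, -3.70470572e+01,  5.53887935e-05,
        1.00200618e-04, -7.16579223e-06]), 'tool_pos': array([0.23401741, 0.57951114, 0.40472273]), 'tool_rot': array([ 2.51657381e-06,  1.90733789e-01,  9.81641799e-01, -7.51298987e-06]), 'contact_force': array([ 0.11730124, -0.58964039, -0.97507361]), 'ft_torque': array([0.00747595, 0.025313  , 0.00395424]), 'gripper_width': 0.9963891919528772}
[[-0.927  0.374  0.   ]
 [ 0.374  0.927 -0.   ]
 [-0.    -0.    -1.   ]]
```

View pics/side0.png

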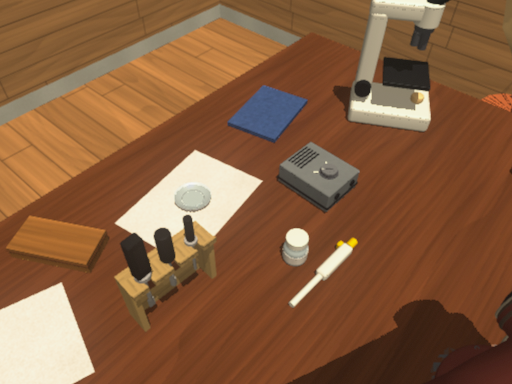

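View pics/top0.png

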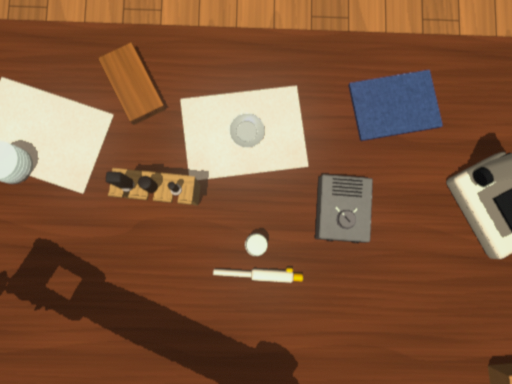

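```bash
python3 - <<'E'
from h import *
im=cv2.imread("pics/top0.png")
a=cv2.resize(im[155:215,95:210],None,fx=6,fy=6,interpolation=cv2.INTER_CUBIC)
b=cv2.resize(im[165:250,305:385],None,fx=6,fy=6,interpolation=cv2.INTER_CUBIC)
cv2.imwrite("pics/za.png",a); cv2.imwrite("pics/zb.png",b)
E
```

```text
(no output)
```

View pics/za.png

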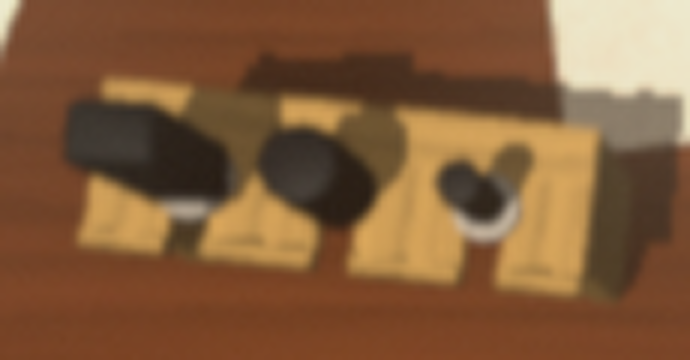

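View pics/zb.png

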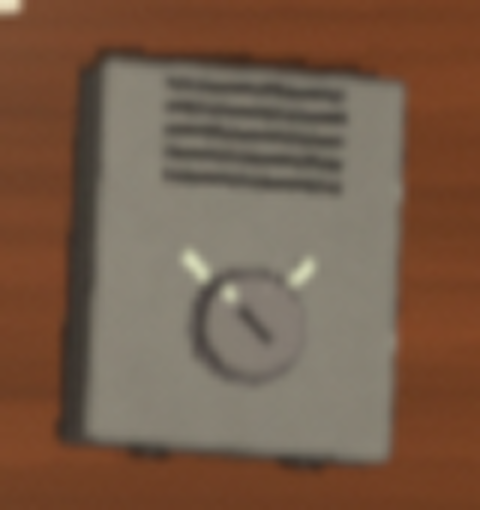

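```bash
python3 - <<'E'
from h import *
g=lambda x,y,ox,oy,z: ray("top",ox+(x+.5)/6-.5,oy+(y+.5)/6-.5,z)
A=[g(x,y,95,155,z) for x,y,z in [(78,245,.14),(580,297,.14),(600,128,.135),(103,78,.135)]]
print("rack",np.round(A,4)); d=A[0]-A[1];e=A[3]-A[2]; print(np.arctan2(-d[0],d[1]),np.arctan2(-e[0],e[1]))
c=np.mean(A,0); print(c)
B=[g(x,y,305,165,.06) for x,y in [(103,57),(405,82),(388,462),(85,440)]]
print("box",np.round(B,4),np.mean(B,0))
for i,j in((3,0),(2,1)):
  d=B[j]-B[i];print(np.linalg.norm(d),np.arctan2(d[1],d[0]))
for i,j in((1,0),(2,3)):
  d=B[j]-B[i];print(np.linalg.norm(d),np.arctan2(-d[0],d[1]))
for p in[(251,327),(229,294),(237,305),(270,342)]: print(p,g(*p,305,165,.071))
print(g(195,262,305,165,.06),g(303,271,305,165,.06))
E
```

```text
rack [[0.5368 0.3038 0.14  ]
 [0.523  0.1275 0.14  ]
 [0.5841 0.1233 0.135 ]
 [0.5973 0.3001 0.135 ]]
-0.07839063319086559 -0.07458838035602407
[0.56032077 0.21368265 0.1375    ]
box [[ 0.6088 -0.1653  0.06  ]
 [ 0.6021 -0.2839  0.06  ]
 [ 0.4541 -0.2758  0.06  ]
 [ 0.4597 -0.1588  0.06  ]] [ 0.53117658 -0.22096009  0.06      ]
0.14919415450637832 -0.04328927932438578
0.14826018206538347 -0.054663502319733465
0.11881500625929485 -0.056261804507924174
0.11712022617083787 -0.04839281505534778
(251, 327) [ 0.50398619 -0.2200803   0.071     ]
(229, 294) [ 0.51640273 -0.21166781  0.071     ]
(237, 305) [ 0.51226676 -0.21473041  0.071     ]
(270, 342) [ 0.49843718 -0.22735038  0.071     ]
[ 0.52936732 -0.20131168  0.06      ] [ 0.52692825 -0.24335844  0.06      ]
```

Emit:
play_rows([
  {"offset": [-20, -8, -20], "twist": 0.1, "grip": 1},
  {"offset": [-50, -20, -40], "twist": 0.22, "grip": 1},
  {"offset": [-85, -34, -55], "twist": 0.34, "grip": 1},
  {"offset": [-120, -48, -60], "twist": 0.46, "grip": 1},
  {"offset": [-155, -62, -60], "twist": 0.58, "grip": 1},
])

```text
time: 1.52
tool_pos: [0.3554, 0.463, 0.4677]
tool_rot: [0.001, 0.466, 0.885, 0.002]
contact_force: [1.5, 0.5, -0.6]
gripper_width: 0.998
```

```bash
cat >> h.py <<'E'
def plan(P,ya=None):
    "offset (mm, tool axes) and twist to bring the grasp point to P, tool y to world angle ya"
    s=manip.state(); M=rot(); g=s["tool_pos"]+M[:,2]*.155; y=np.arctan2(M[1,1],M[0,1])
    print("t",round(s["time"],2),"grasp",g.round(4),"yang",round(y,4),"F",s["contact_force"].round(2),"w",round(s["gripper_width"],3),"tilt",(M[:2,2]).round(4))
    print("offset",(M.T@(np.array(P)-g)*1000).round(1),"twist",None if ya is None else round(y-ya,4))
E
python3 -c "
from h import *
plan([.5623,.2657,.31],-.076)"
```

```text
t 1.52 grasp [0.3559 0.4636 0.3127] yang 0.602 F [ 1.48  0.46 -0.58] w 0.998 tilt [0.0034 0.0034]
offset [-279.9   58.     2.7] twist 0.678
```

Emit:
play_rows([
  {"offset": [-40, 8, 0], "twist": 0.12, "grip": 1},
  {"offset": [-80, 16, 0], "twist": 0.24, "grip": 1},
  {"offset": [-120, 25, 0], "twist": 0.36, "grip": 1},
  {"offset": [-160, 33, 0], "twist": 0.48, "grip": 1},
  {"offset": [-200, 42, 0], "twist": 0.6, "grip": 1},
])

```text
time: 1.93
tool_pos: [0.5041, 0.322, 0.465]
tool_rot: [0.0, 0.707, 0.707, 0.0]
contact_force: [0.4, 1.3, -0.1]
gripper_width: 1.001
```

```bash
python3 -c "
from h import *
plan([.5623,.2657,.29],-.076)
cv2.imwrite('pics/s1.png',cv2.resize(manip.grab_frame('side')[150:340,60:300],None,fx=3,fy=3,interpolation=cv2.INTER_CUBIC))
for n in ['driver','driver_tip','rack','nut_driver','seeker']:
  print(n,[(round(d['p'],2),np.round(w('side',d['xyz']),4).tolist()) for d in manip.tip_of(n,'side')[:2]])
"
```

```text
t 1.93 grasp [0.5042 0.322  0.31  ] yang 0.0011 F [ 0.4   1.34 -0.11] w 1.001 tilt [0.0005 0.0003]
offset [-56.4  58.   20. ] twist 0.0771
driver [(0.58, [0.5628, 0.2631, 0.0268]), (0.52, [0.5622, 0.2661, 0.1359])]
driver_tip [(0.74, [0.5648, 0.2623, 0.1365]), (0.57, [0.5596, 0.263, 0.0271])]
rack [(0.69, [0.565, 0.2139, 0.0031])]
nut_driver [(0.77, [0.5541, 0.214, 0.132])]
seeker [(0.7, [0.5553, 0.1672, 0.1369])]
```

View pics/s1.png

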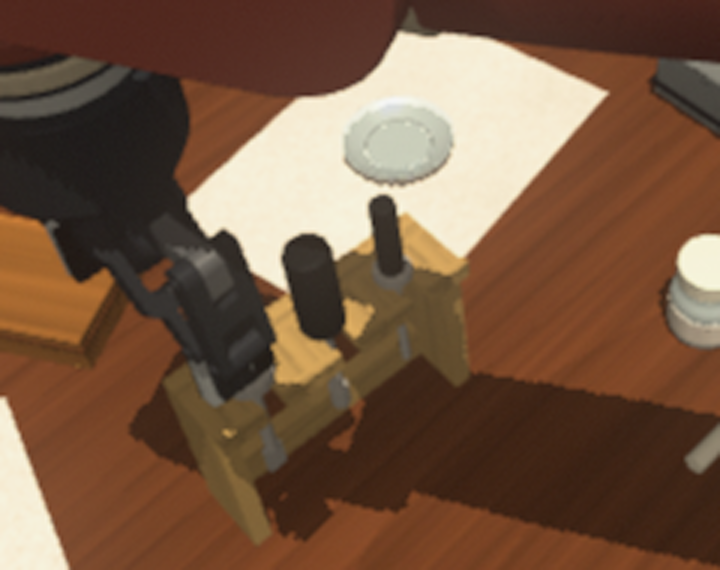

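Emit:
play_rows([
  {"offset": [-30, 30, 0], "twist": 0.04, "grip": 1},
  {"offset": [-56, 58, 0], "twist": 0.077, "grip": 1},
  {"offset": [-57, 58, 30], "twist": 0.077, "grip": 1},
  {"offset": [-57, 58, 65], "twist": 0.077, "grip": 1},
  {"offset": [-57, 58, 90], "twist": 0.077, "grip": 1},
])

```text
time: 2.65
tool_pos: [0.5606, 0.268, 0.3726]
tool_rot: [-0.0, 0.731, 0.683, -0.0]
contact_force: [-0.4, -0.4, -1.5]
gripper_width: 0.997
```

Emit:
play_rows([
  {"offset": [0, 0, 12], "twist": 0, "grip": 1},
  {"offset": [0, 0, 12], "twist": 0, "grip": 1},
  {"offset": [0, 0, 12], "twist": 0, "grip": 1},
])

```text
time: 2.9
tool_pos: [0.561, 0.2681, 0.3631]
tool_rot: [-0.0, 0.731, 0.683, -0.0]
contact_force: [0.6, 0.5, 0.3]
gripper_width: 1.0
```

```bash
python3 -c "
from h import *
plan([.5623,.2657,.21],-.076)
for c,s in (('side',(slice(180,340),slice(80,260))),('top',(slice(120,230),slice(70,230)))):
  cv2.imwrite('pics/%s2.png'%c,manip.grab_frame(c))
a=cv2.imread('pics/side2.png')[170:330,90:260];b=cv2.imread('pics/top2.png')[120:280,70:240]
cv2.imwrite('pics/g2.png',cv2.resize(np.hstack([a,b]),None,fx=2.3,fy=2.3,interpolation=cv2.INTER_CUBIC))
"
```

```text
t 2.9 grasp [0.561  0.2681 0.2081] yang -0.068 F [0.59 0.49 0.33] w 1.0 tilt [-0.0001 -0.    ]
offset [-2.3  1.5 -1.9] twist 0.008
```

View pics/g2.png

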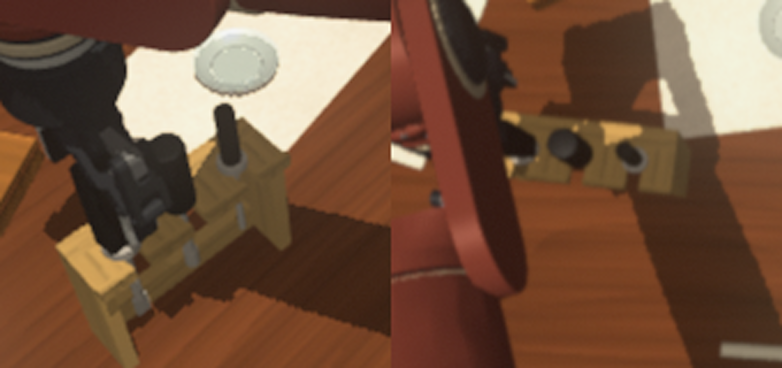

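Emit:
play_rows([
  {"offset": [-2, 1.5, -1], "twist": 0.008, "grip": 0.6},
  {"offset": [-2, 1.5, -1], "twist": 0.008, "grip": 0.4},
  {"offset": [-2, 1.5, -1], "twist": 0.008, "grip": 0.3},
  {"offset": [-2, 1.5, -1], "twist": 0.008, "grip": 0.2},
  {"offset": [-2, 1.5, -1], "twist": 0.008, "grip": 0},
])

```text
time: 3.42
tool_pos: [0.5629, 0.2649, 0.3641]
tool_rot: [0.0, 0.734, 0.679, 0.0]
contact_force: [-0.1, -0.3, 1.7]
gripper_width: 0.299
```

Emit:
play_rows([
  {"offset": [0, 0, 0], "twist": 0, "grip": 0},
  {"offset": [0, 0, 0], "twist": 0, "grip": 0},
  {"offset": [0, 0, 0], "twist": 0, "grip": 0},
  {"offset": [0, 0, 0], "twist": 0, "grip": 0},
  {"offset": [0, 0, 0], "twist": 0, "grip": 0},
])

```text
time: 3.83
tool_pos: [0.5629, 0.265, 0.3641]
tool_rot: [0.0, 0.734, 0.679, 0.0]
contact_force: [-0.5, -0.5, 2.6]
gripper_width: 0.251
```

```bash
python3 -c "
from h import *
plan([.5623,.2657,.21],-.076); s=manip.state(); print(s['ft_torque'])
manip.grab_frame('side')
for n in ['driver','driver_tip','nut_driver','seeker']:
  print(n,[(round(d['p'],2),np.round(w('side',d['xyz']),4).tolist()) for d in manip.tip_of(n,'side')[:2]])
"
```

```text
t 3.83 grasp [0.563  0.265  0.2091] yang -0.078 F [-0.51 -0.5   2.6 ] w 0.251 tilt [0.0005 0.0001]
offset [ 0.6 -0.8 -0.9] twist -0.002
[-0.04136874  0.09696683 -0.04109612]
driver [(0.82, [0.5643, 0.2648, 0.1356]), (0.7, [0.5557, 0.1631, 0.1353])]
driver_tip [(0.73, [0.5609, 0.2624, 0.0294]), (0.64, [0.5306, -0.2218, 0.004])]
nut_driver [(0.82, [0.5577, 0.2143, 0.1363])]
seeker [(0.69, [0.553, 0.1655, 0.1345])]
```

Emit:
play_rows([
  {"offset": [0, 0, -4], "twist": 0, "grip": 0},
  {"offset": [0, 0, -10], "twist": 0, "grip": 0},
  {"offset": [0, 0, -16], "twist": 0, "grip": 0},
  {"offset": [0, 0, -20], "twist": 0, "grip": 0},
  {"offset": [0, 0, -20], "twist": 0, "grip": 0},
])

```text
time: 4.5
tool_pos: [0.5631, 0.2651, 0.3852]
tool_rot: [0.0, 0.734, 0.679, 0.001]
contact_force: [1.2, 0.3, -0.8]
gripper_width: 0.249
```

Emit:
play_rows([
  {"offset": [0, -10, 0], "twist": 0, "grip": 0},
  {"offset": [0, -25, 0], "twist": 0, "grip": 0},
  {"offset": [0, -45, 0], "twist": 0, "grip": 0},
  {"offset": [0, -65, 0], "twist": 0, "grip": 0},
  {"offset": [0, -80, 0], "twist": 0, "grip": 0},
])

```text
time: 4.92
tool_pos: [0.4812, 0.2713, 0.3829]
tool_rot: [-0.0, 0.734, 0.679, -0.001]
contact_force: [-0.6, 0.8, -1.8]
gripper_width: 0.25
```

Emit:
play_rows([
  {"offset": [0, -85, -20], "twist": 0, "grip": 0},
  {"offset": [0, -85, -50], "twist": 0, "grip": 0},
  {"offset": [0, -85, -80], "twist": 0, "grip": 0},
  {"offset": [0, -85, -90], "twist": 0, "grip": 0},
  {"offset": [0, -85, -90], "twist": 0, "grip": 0},
])

```text
time: 5.33
tool_pos: [0.3975, 0.2782, 0.479]
tool_rot: [0.001, 0.734, 0.679, 0.005]
contact_force: [-0.2, 0.3, -0.6]
gripper_width: 0.25
```

```bash
python3 -c "
from h import *
plan([.504,-.2201,.29],-.85); s=manip.state(); print(s['ft_torque'])
cv2.imwrite('pics/s3.png',manip.grab_frame('side'))
for n in ['driver','driver_tip','nut_driver','seeker']:
  print(n,[(round(d['p'],2),np.round(w('side',d['xyz']),4).tolist()) for d in manip.tip_of(n,'side')[:2]])
"
```

```text
t 5.33 grasp [0.3988 0.2788 0.324 ] yang -0.0767 F [-0.2   0.32 -0.64] w 0.25 tilt [0.0086 0.0043]
offset [-489.5  142.9   32.8] twist 0.7733
[ 0.01801347 -0.06462027 -0.02732174]
driver [(0.89, [0.3954, 0.2803, 0.2515])]
driver_tip [(0.58, [0.3993, 0.2769, 0.1442])]
nut_driver [(0.81, [0.5563, 0.2143, 0.1353]), (0.39, [0.4403, -0.0163, 0.0018])]
seeker []
```

View pics/s3.png

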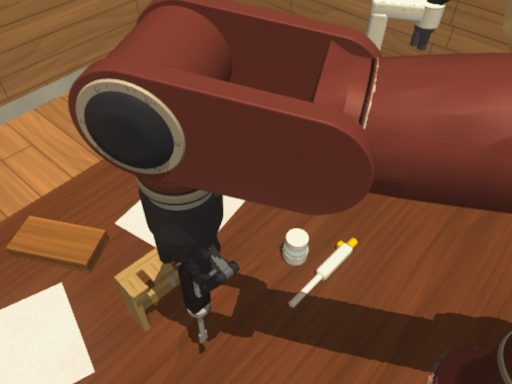

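Emit:
play_rows([
  {"offset": [-35, 10, 0], "twist": 0.1, "grip": 0},
  {"offset": [-70, 20, 0], "twist": 0.2, "grip": 0},
  {"offset": [-105, 31, 0], "twist": 0.3, "grip": 0},
  {"offset": [-140, 41, 0], "twist": 0.4, "grip": 0},
  {"offset": [-175, 51, 0], "twist": 0.5, "grip": 0},
])

```text
time: 6.0
tool_pos: [0.4358, 0.0976, 0.4716]
tool_rot: [-0.001, 0.88, 0.474, -0.001]
contact_force: [1.0, -0.5, -1.4]
gripper_width: 0.249
```

```bash
python3 - <<'E'
from h import *
plan([.504,-.2201,.29],-.85)
# slot + pointer by moments of dark / bright inside the disc, both cameras
for c in ("top","side"):
    im=cv2.imread(f"pics/{c}0.png"); g=cv2.GaussianBlur(cv2.cvtColor(im,cv2.COLOR_BGR2GRAY),(0,0),.5).astype(float)
    u,v=proj(c,[.504,-.2201,.071]); print(c,u,v)
    # rectify: world patch at z=.071, 0.25mm/px, 60mm square centred nominal
    n=200; r=np.linspace(-.025,.025,n); X,Y=np.meshgrid(r+.504,r-.2201,indexing="ij")
    k=manip.get_calibration(c); Ti=np.linalg.inv(T(c)); P=np.stack([X,Y,np.full_like(X,.071),np.ones_like(X)],-1)@Ti.T
    U=(k["fx"]*P[...,0]/P[...,2]+k["cx"]).astype(np.float32);V=(k["fy"]*P[...,1]/P[...,2]+k["cy"]).astype(np.float32)
    p=cv2.remap(im,U,V,cv2.INTER_CUBIC)
    cv2.imwrite(f"pics/r_{c}.png",cv2.resize(p[::-1,::-1],(390,390)))
cv2.imwrite("pics/r.png",np.hstack([cv2.imread("pics/r_top.png"),cv2.imread("pics/r_side.png")]))
E
```

```text
t 6.0 grasp [0.4353 0.0976 0.3166] yang -0.583 F [ 0.97 -0.54 -1.39] w 0.249 tilt [-0.0033 -0.0002]
offset [-227.3  232.3   26.4] twist 0.267
top 346.42520035281046 219.0775207260418
side 329.0970232090111 168.9919227948521
```

View pics/r.png

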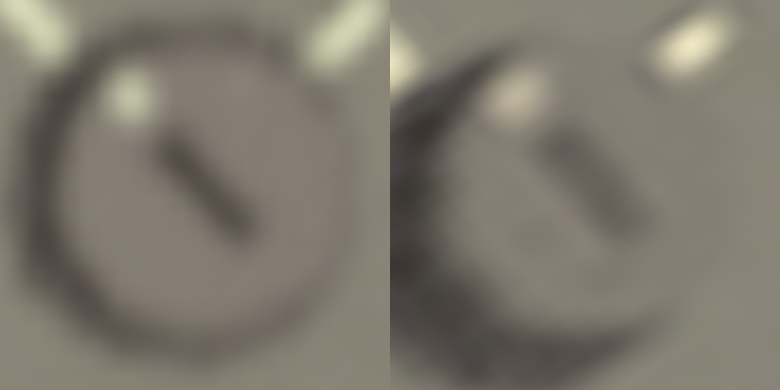

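Emit:
play_rows([
  {"offset": [-28, 28, 0], "twist": 0.06, "grip": 0},
  {"offset": [-56, 56, 0], "twist": 0.12, "grip": 0},
  {"offset": [-84, 84, 0], "twist": 0.18, "grip": 0},
  {"offset": [-112, 112, 0], "twist": 0.24, "grip": 0},
  {"offset": [-140, 140, 0], "twist": 0.281, "grip": 0},
])

```text
time: 6.42
tool_pos: [0.4764, -0.0968, 0.4715]
tool_rot: [-0.001, 0.938, 0.347, -0.001]
contact_force: [0.4, 0.4, -0.5]
gripper_width: 0.245
```

Emit:
play_rows([
  {"offset": [-20, 22, 0], "twist": 0, "grip": 0},
  {"offset": [-35, 42, 10], "twist": 0, "grip": 0},
  {"offset": [-45, 53, 20], "twist": 0, "grip": 0},
  {"offset": [-45, 53, 20], "twist": 0, "grip": 0},
  {"offset": [-45, 53, 20], "twist": 0, "grip": 0},
])

```text
time: 6.83
tool_pos: [0.4767, -0.1647, 0.451]
tool_rot: [-0.002, 0.938, 0.347, -0.002]
contact_force: [-0.6, 0.4, -0.3]
gripper_width: 0.249
```

```bash
python3 -c "
from h import *
plan([.5052,-.2215,.262],-.864); s=manip.state(); print(s['ft_torque'])
"
```

```text
t 6.83 grasp [ 0.476  -0.1643  0.296 ] yang -0.8612 F [-0.58  0.44 -0.26] w 0.249 tilt [-0.0046  0.0029]
offset [-15.1  62.6  33.7] twist 0.0028
[ 0.01795208 -0.01756032  0.01081539]
```

Emit:
play_rows([
  {"offset": [-8, 25, 0], "twist": 0.003, "grip": 0},
  {"offset": [-13, 50, 5], "twist": 0.003, "grip": 0},
  {"offset": [-15, 62.5, 15], "twist": 0.003, "grip": 0},
  {"offset": [-15, 62.5, 22], "twist": 0.003, "grip": 0},
  {"offset": [-15, 62.5, 26], "twist": 0.003, "grip": 0},
])

```text
time: 7.25
tool_pos: [0.5065, -0.2202, 0.4261]
tool_rot: [-0.001, 0.938, 0.347, -0.001]
contact_force: [0.5, 0.3, -0.8]
gripper_width: 0.251
```

Emit:
play_rows([
  {"offset": [0, 0, 0], "twist": 0, "grip": 0},
  {"offset": [0, 0, 0], "twist": 0, "grip": 0},
  {"offset": [0, 0, 0], "twist": 0, "grip": 0},
])

```text
time: 7.5
tool_pos: [0.5063, -0.2201, 0.4284]
tool_rot: [0.0, 0.938, 0.348, 0.0]
contact_force: [0.9, -0.5, -0.7]
gripper_width: 0.256
```

```bash
python3 -c "
from h import *
plan([.5052,-.2215,.252],-.864)
s=manip.state(); tip=s['tool_pos']+rot()[:,2]*.3311; print('tip',tip)
im=manip.grab_frame('side');u,v=proj('side',tip);print(u,v,proj('side',[.5052,-.2215,.071]))
u0,v0=int(u)-30,int(v)-35
z=cv2.resize(im[v0:v0+60,u0:u0+60],None,fx=8,fy=8,interpolation=cv2.INTER_CUBIC)
cv2.imwrite('pics/s4.png',z);print(u0,v0)
for n in ['driver_tip','driver','selector_mid']:
  print(n,[(round(d['p'],2),np.round(w('side',d['xyz']),4).tolist()) for d in manip.tip_of(n,'side')[:2]])
"
```

```text
t 7.5 grasp [ 0.5064 -0.2202  0.2734] yang -0.8609 F [ 0.9  -0.5  -0.74] w 0.256 tilt [ 0.0008 -0.0003]
offset [-1.8  0.2 21.4] twist 0.0031
tip [ 0.50654682 -0.22021004  0.09727645]
329.8838000876564 160.0876506047762 [329.0095586  168.43688333]
299 125
driver_tip [(0.73, [0.5065, -0.2197, 0.0924]), (0.2, [0.562, 0.2125, -0.0001])]
driver [(0.58, [0.5058, -0.2204, 0.2007])]
selector_mid [(0.88, [0.5074, -0.2189, 0.071])]
```

View pics/s4.png

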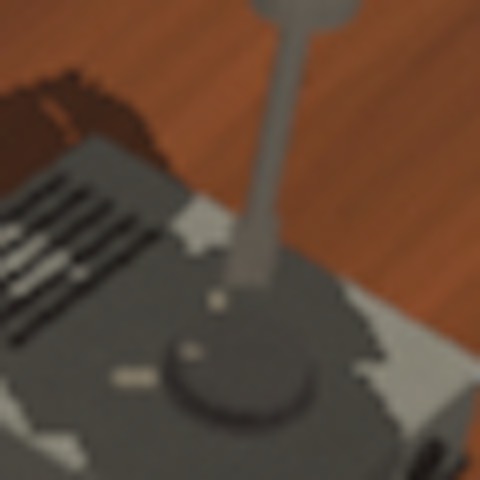

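Emit:
play_rows([
  {"offset": [-1, 0.2, 6], "twist": 0.003, "grip": 0},
  {"offset": [-1.8, 0.2, 12], "twist": 0.003, "grip": 0},
  {"offset": [-1.8, 0.2, 18], "twist": 0.003, "grip": 0},
  {"offset": [-1.8, 0.2, 21], "twist": 0.003, "grip": 0},
  {"offset": [-1.8, 0.2, 21], "twist": 0.003, "grip": 0},
])

```text
time: 8.12
tool_pos: [0.5048, -0.2222, 0.4049]
tool_rot: [-0.001, 0.938, 0.346, -0.001]
contact_force: [-0.7, -0.6, -1.9]
gripper_width: 0.25
```

Emit:
play_rows([
  {"offset": [0, 0, 1], "twist": 0, "grip": 0},
  {"offset": [0, 0, 2], "twist": 0, "grip": 0},
  {"offset": [0, 0, 3], "twist": 0, "grip": 0},
  {"offset": [0, 0, 3], "twist": 0, "grip": 0},
])

```text
time: 8.45
tool_pos: [0.5051, -0.2223, 0.4038]
tool_rot: [0.0, 0.938, 0.346, 0.0]
contact_force: [0.9, 0.2, -0.8]
gripper_width: 0.249
```

```bash
python3 -c "
from h import *
plan([.5052,-.2215,.2411],-.864)
s=manip.state(); print('tip',s['tool_pos']+rot()[:,2]*.3311)"
```

```text
t 8.45 grasp [ 0.5052 -0.2223  0.2488] yang -0.865 F [ 0.88  0.2  -0.85] w 0.249 tilt [ 0.0001 -0.0001]
offset [ 0.6 -0.6  7.7] twist -0.001
tip [ 0.50517807 -0.22235763  0.07265812]
```

Emit:
play_rows([
  {"offset": [0, -0.5, 1], "twist": 0, "grip": 0},
  {"offset": [0, -0.5, 2], "twist": 0, "grip": 0},
  {"offset": [0, -0.5, 3], "twist": 0, "grip": 0},
  {"offset": [0, -0.5, 3], "twist": 0, "grip": 0},
  {"offset": [0, -0.5, 3], "twist": 0, "grip": 0},
])

```text
time: 8.87
tool_pos: [0.5048, -0.2219, 0.4006]
tool_rot: [-0.0, 0.938, 0.346, -0.0]
contact_force: [0.4, 1.0, -0.4]
gripper_width: 0.252
```

```bash
python3 -c "
from h import *
plan([.5052,-.2215,.2411],-.864)
s=manip.state(); print('tip',s['tool_pos']+rot()[:,2]*.3311,s['ft_torque'])"
```

```text
t 8.87 grasp [ 0.5047 -0.2219  0.2456] yang -0.865 F [ 0.39  0.95 -0.42] w 0.252 tilt [-0.0002  0.0001]
offset [ 0.6 -0.   4.5] twist -0.001
tip [ 0.5047149  -0.2218682   0.06949099] [ 0.02959835 -0.00850875 -0.0401756 ]
```

Emit:
play_rows([
  {"offset": [0, 0, 1], "twist": 0, "grip": 0},
  {"offset": [0, 0, 2], "twist": 0, "grip": 0},
  {"offset": [0, 0, 2], "twist": 0, "grip": 0},
])

```text
time: 9.12
tool_pos: [0.5048, -0.2219, 0.3984]
tool_rot: [-0.0, 0.938, 0.346, -0.0]
contact_force: [0.5, 0.4, -1.0]
gripper_width: 0.25
```

Emit:
play_rows([
  {"offset": [0, 0, 1], "twist": 0, "grip": 0},
  {"offset": [0, 0, 2], "twist": 0, "grip": 0},
  {"offset": [0, 0, 2], "twist": 0, "grip": 0},
  {"offset": [0, 0, 2], "twist": 0, "grip": 0},
])

```text
time: 9.45
tool_pos: [0.5048, -0.2219, 0.3966]
tool_rot: [-0.0, 0.938, 0.346, -0.0]
contact_force: [0.1, 0.2, -1.4]
gripper_width: 0.253
```

```bash
python3 -c "
from h import *
plan([.5052,-.2215,.2411],-.864)
s=manip.state(); print('tip',s['tool_pos']+rot()[:,2]*.3311,s['ft_torque'])"
```

```text
t 9.45 grasp [ 0.5047 -0.2219  0.2416] yang -0.865 F [ 0.13  0.18 -1.36] w 0.253 tilt [-0.0002  0.0001]
offset [ 0.6 -0.   0.5] twist -0.001
tip [ 0.50470607 -0.22189522  0.06547852] [-0.00982253  0.00183527  0.01850352]
```

Emit:
play_rows([
  {"offset": [0, 0, 0], "twist": 0.06, "grip": 0},
  {"offset": [0, 0, 0], "twist": 0.12, "grip": 0},
  {"offset": [0, 0, 0], "twist": 0.18, "grip": 0},
  {"offset": [0, 0, 0], "twist": 0.24, "grip": 0},
  {"offset": [0, 0, 0], "twist": 0.3, "grip": 0},
])

```text
time: 9.87
tool_pos: [0.5047, -0.2218, 0.3967]
tool_rot: [-0.0, 0.98, 0.2, -0.0]
contact_force: [-0.5, 0.9, 0.4]
gripper_width: 0.247
```

```bash
python3 -c "
from h import *
plan([.5052,-.2215,.2411],-2.407)
s=manip.state(); print('tip',s['tool_pos']+rot()[:,2]*.3311,s['ft_torque'])"
```

```text
t 9.87 grasp [ 0.5046 -0.2216  0.2417] yang -1.1677 F [-0.47  0.87  0.41] w 0.247 tilt [-0.0007  0.0008]
offset [0.6 0.1 0.6] twist 1.2393
tip [ 0.50448529 -0.22149253  0.06560085] [0.21592637 0.24632251 0.08249014]
```

Emit:
play_rows([
  {"offset": [0, 0, 0], "twist": 0.08, "grip": 0},
  {"offset": [0, 0, 0], "twist": 0.16, "grip": 0},
  {"offset": [0, 0, 0], "twist": 0.24, "grip": 0},
  {"offset": [0, 0, 0], "twist": 0.32, "grip": 0},
  {"offset": [0, 0, 0], "twist": 0.4, "grip": 0},
])

```text
time: 10.28
tool_pos: [0.5047, -0.2217, 0.3966]
tool_rot: [-0.001, 1.0, 0.001, -0.0]
contact_force: [-0.5, 0.2, -0.2]
gripper_width: 0.251
```

Emit:
play_rows([
  {"offset": [0, 0, 0], "twist": 0.08, "grip": 0},
  {"offset": [0, 0, 0], "twist": 0.16, "grip": 0},
  {"offset": [0, 0, 0], "twist": 0.24, "grip": 0},
  {"offset": [0, 0, 0], "twist": 0.32, "grip": 0},
  {"offset": [0, 0, 0], "twist": 0.4, "grip": 0},
])

```text
time: 10.7
tool_pos: [0.5047, -0.2217, 0.3967]
tool_rot: [-0.001, 0.98, -0.198, -0.001]
contact_force: [0.2, 1.2, -0.8]
gripper_width: 0.252
```

Emit:
play_rows([
  {"offset": [0, 0, 0], "twist": 0.08, "grip": 0},
  {"offset": [0, 0, 0], "twist": 0.16, "grip": 0},
  {"offset": [0, 0, 0], "twist": 0.24, "grip": 0},
  {"offset": [0, 0, 0], "twist": 0.3, "grip": 0},
  {"offset": [0, 0, 0], "twist": 0.36, "grip": 0},
])

```text
time: 11.12
tool_pos: [0.5047, -0.2217, 0.3967]
tool_rot: [-0.0, 0.929, -0.369, -0.001]
contact_force: [-0.4, 0.0, -1.0]
gripper_width: 0.25
```

```bash
python3 -c "
from h import *
plan([.5052,-.2215,.2411],-2.407)
s=manip.state(); print('tip',s['tool_pos']+rot()[:,2]*.3311,s['ft_torque'])"
```

```text
t 11.12 grasp [ 0.5045 -0.2214  0.2417] yang -2.3277 F [-0.37  0.01 -1.01] w 0.25 tilt [-0.001   0.0015]
offset [ 0.5 -0.4  0.6] twist 0.0793
tip [ 0.50434028 -0.22116503  0.0655629 ] [0.42816186 0.31350546 0.1176592 ]
```

Emit:
play_rows([
  {"offset": [0, 0, 0], "twist": 0.04, "grip": 0},
  {"offset": [0, 0, 0], "twist": 0.08, "grip": 0},
  {"offset": [0, 0, 0], "twist": 0.11, "grip": 0},
  {"offset": [0, 0, 0], "twist": 0.11, "grip": 0},
])

```text
time: 11.45
tool_pos: [0.5047, -0.2216, 0.3967]
tool_rot: [-0.0, 0.908, -0.419, -0.001]
contact_force: [-0.7, 2.1, -0.0]
gripper_width: 0.246
```

```bash
python3 -c "
from h import *
plan([.5052,-.2215,.2411],-2.407)
s=manip.state(); print('tip',s['tool_pos']+rot()[:,2]*.3311,s['ft_torque'])"
```

```text
t 11.45 grasp [ 0.5046 -0.2214  0.2417] yang -2.4351 F [-0.68  2.1  -0.  ] w 0.246 tilt [-0.0009  0.0014]
offset [ 0.5 -0.4  0.6] twist -0.0281
tip [ 0.50441054 -0.22120168  0.06558769] [0.44869204 0.3263851  0.08129228]
```

Emit:
play_rows([
  {"offset": [0, 0, 0], "twist": 0.03, "grip": 0},
  {"offset": [0, 0, 0], "twist": 0.06, "grip": 0},
  {"offset": [0, 0, 0], "twist": 0.06, "grip": 0},
])

```text
time: 11.7
tool_pos: [0.5047, -0.2217, 0.3967]
tool_rot: [-0.0, 0.895, -0.446, -0.001]
contact_force: [-1.8, 1.2, -0.6]
gripper_width: 0.248
```

```bash
python3 -c "
from h import *
plan([.5052,-.2215,.2411],-2.407)
s=manip.state(); print('tip',s['tool_pos']+rot()[:,2]*.3311,s['ft_torque'])"
```

```text
t 11.7 grasp [ 0.5046 -0.2215  0.2417] yang -2.4944 F [-1.85  1.22 -0.63] w 0.248 tilt [-0.0008  0.0013]
offset [ 0.4 -0.5  0.6] twist -0.0874
tip [ 0.50444061 -0.22124671  0.06555536] [0.63341425 0.34392992 0.05554444]
```

Emit:
play_rows([
  {"offset": [0, 0, 0], "twist": 0.03, "grip": 0},
  {"offset": [0, 0, 0], "twist": 0.06, "grip": 0},
  {"offset": [0, 0, 0], "twist": 0.06, "grip": 0},
])

```text
time: 11.95
tool_pos: [0.5047, -0.2217, 0.3967]
tool_rot: [-0.0, 0.882, -0.472, -0.001]
contact_force: [-1.4, 2.1, 0.6]
gripper_width: 0.248
```

```bash
python3 -c "
from h import *
plan([.5052,-.2215,.2411],-2.407)
s=manip.state(); print('tip',s['tool_pos']+rot()[:,2]*.3311,s['ft_torque'])
cv2.imwrite('pics/s5.png',cv2.resize(manip.grab_frame('side')[130:190,299:359],None,fx=8,fy=8,interpolation=cv2.INTER_CUBIC))"
```

```text
t 11.95 grasp [ 0.5046 -0.2215  0.2417] yang -2.554 F [-1.4   2.14  0.59] w 0.248 tilt [-0.0007  0.0012]
offset [ 0.3 -0.5  0.6] twist -0.147
tip [ 0.50449207 -0.22131608  0.06555379] [0.71988435 0.36155154 0.04857497]
```

View pics/s5.png

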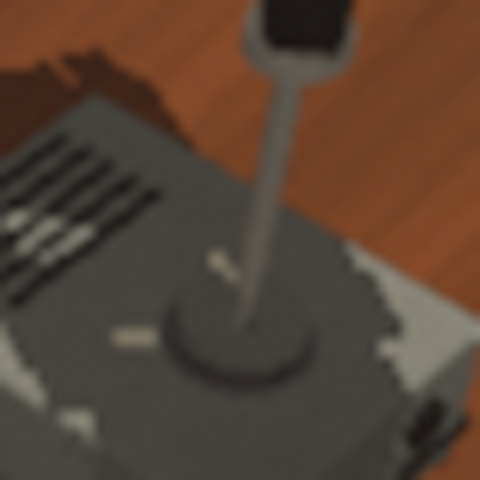

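Emit:
play_rows([
  {"offset": [0, 0, 0], "twist": 0.02, "grip": 0},
  {"offset": [0, 0, 0], "twist": 0.03, "grip": 0},
  {"offset": [0, 0, 0], "twist": 0.03, "grip": 0},
])

```text
time: 12.25
tool_pos: [0.5047, -0.2218, 0.3967]
tool_rot: [-0.0, 0.874, -0.486, -0.0]
contact_force: [-1.4, 3.0, 0.6]
gripper_width: 0.25
```

```bash
python3 -c "
from h import *
plan([.5052,-.2215,.2411],-2.407)
s=manip.state(); print('tip',s['tool_pos']+rot()[:,2]*.3311,s['ft_torque'],s['joint_efforts'][5])
im=manip.grab_frame('side')
k=lambda a:proj('side',[.5052+.0147*np.cos(a),-.2215+.0147*np.sin(a),.071])
print('pointer expected at start/stop',k(.735),k(-.836))
z=cv2.resize(im[135:175,304:354],None,fx=14,fy=14,interpolation=cv2.INTER_CUBIC);cv2.imwrite('pics/s6.png',cv2.convertScaleAbs(z,alpha=1.8))"
```

```text
t 12.25 grasp [ 0.5047 -0.2217  0.2417] yang -2.5851 F [-1.43  3.05  0.6 ] w 0.25 tilt [-0.0004  0.0008]
offset [ 0.1 -0.5  0.6] twist -0.1781
tip [ 0.50460532 -0.2215311   0.06557464] [0.80311963 0.44688958 0.05421968] 0.15486652962863445
pointer expected at start/stop [322.68074564 168.46086323] [328.15564838 164.05946725]
```

View pics/s6.png

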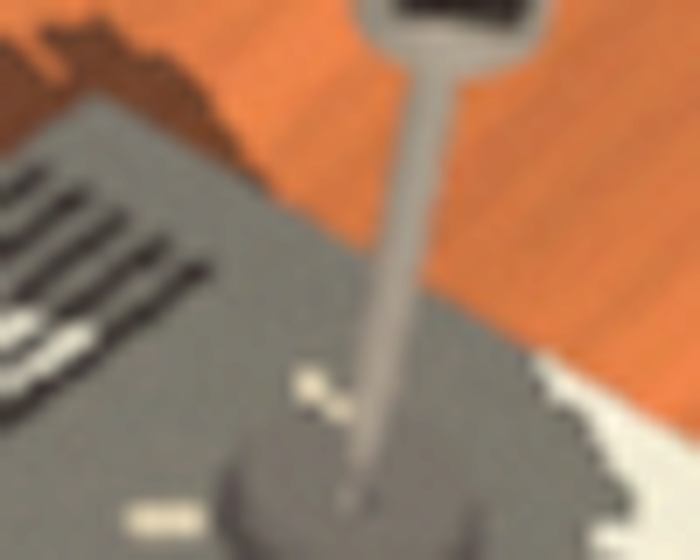

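Emit:
play_rows([
  {"offset": [0, 0, 0], "twist": 0.03, "grip": 0},
  {"offset": [0, 0, 0], "twist": 0.06, "grip": 0},
  {"offset": [0, 0, 0], "twist": 0.06, "grip": 0},
])

```text
time: 12.55
tool_pos: [0.5048, -0.2218, 0.3966]
tool_rot: [-0.0, 0.859, -0.512, -0.0]
contact_force: [-1.1, 2.6, 1.3]
gripper_width: 0.247
```

```bash
python3 -c "
from h import *
plan([.5052,-.2215,.2411],-2.407)
s=manip.state(); print('tip',s['tool_pos']+rot()[:,2]*.3311,s['ft_torque'],s['joint_efforts'][5])"
```

```text
t 12.55 grasp [ 0.5047 -0.2217  0.2416] yang -2.6451 F [-1.1   2.64  1.29] w 0.247 tilt [-0.0004  0.0007]
offset [ 0.1 -0.5  0.5] twist -0.2381
tip [ 0.50461317 -0.22157812  0.06553426] [0.99527127 0.53202842 0.06902578] 0.2879038732498884
```

Emit:
play_rows([
  {"offset": [0, 0, 0], "twist": -0.06, "grip": 0},
  {"offset": [0, 0, 0], "twist": -0.12, "grip": 0},
  {"offset": [0, 0, 0], "twist": -0.17, "grip": 0},
  {"offset": [0, 0, 0], "twist": -0.17, "grip": 0},
])

```text
time: 12.88
tool_pos: [0.5047, -0.2221, 0.3965]
tool_rot: [0.0, 0.9, -0.436, -0.0]
contact_force: [-3.7, 0.9, -1.1]
gripper_width: 0.251
```

```bash
python3 -c "
from h import *
plan([.5052,-.2215,.30],-2.407)
s=manip.state(); print('tip',s['tool_pos']+rot()[:,2]*.3311,s['ft_torque'],s['joint_efforts'][5])"
```

```text
t 12.88 grasp [ 0.5046 -0.2222  0.2415] yang -2.4736 F [-3.68  0.95 -1.06] w 0.251 tilt [-0.0006 -0.0007]
offset [ -0.2  -0.9 -58.5] twist -0.0666
tip [ 0.5045034  -0.22234551  0.06541421] [0.47114039 0.5309622  0.01036065] -0.36291785538196564
```

Emit:
play_rows([
  {"offset": [0, 0, -3], "twist": 0, "grip": 0},
  {"offset": [0, 0, -8], "twist": 0, "grip": 0},
  {"offset": [0, 0, -20], "twist": 0, "grip": 0},
  {"offset": [0, 0, -40], "twist": 0, "grip": 0},
  {"offset": [0, 0, -60], "twist": 0, "grip": 0},
])

```text
time: 13.3
tool_pos: [0.5048, -0.2222, 0.4583]
tool_rot: [0.0, 0.899, -0.437, 0.001]
contact_force: [-0.2, -1.3, -1.5]
gripper_width: 0.249
```

Emit:
play_rows([
  {"offset": [0, 0, -20], "twist": -0.1, "grip": 0},
  {"offset": [0, 0, -20], "twist": -0.1, "grip": 0},
  {"offset": [0, 0, -20], "twist": -0.1, "grip": 0},
])

```text
time: 13.55
tool_pos: [0.505, -0.2222, 0.4794]
tool_rot: [0.001, 0.92, -0.393, 0.003]
contact_force: [-0.4, 0.2, -1.4]
gripper_width: 0.249
```

```bash
python3 -c "
from h import *
plan([.4,.1,.32],-.7)
s=manip.state(); print(s['ft_torque'])
im=manip.grab_frame('side'); cv2.imwrite('pics/s7.png',im)
for n in ['driver_tip','driver','selector_mid']:
  print(n,[(round(d['p'],2),np.round(w('side',d['xyz']),4).tolist()) for d in manip.tip_of(n,'side')[:2]])
print('kin tip',s['tool_pos']+rot()[:,2]*.3311)
a=cv2.imread('pics/side0.png')
# brightness against local neighbourhood at the pointer radius, as function of angle
g=cv2.cvtColor(im,cv2.COLOR_BGR2GRAY).astype(np.float32);g0=cv2.cvtColor(a,cv2.COLOR_BGR2GRAY).astype(np.float32)
for r in (.0135,.0147,.016):
  o=[]
  for d in range(-75,70,6):
    q=np.radians(d); u,v=proj('side',[.5052+r*np.cos(q),-.2215+r*np.sin(q),.071]); o.append((d,int(cv2.getRectSubPix(g,(1,1),(u,v))[0,0]),int(cv2.getRectSubPix(g0,(1,1),(u,v))[0,0])))
  print(r,o)
"
```

```text
t 13.55 grasp [ 0.5057 -0.2227  0.3244] yang -2.3776 F [-0.37  0.2  -1.41] w 0.249 tilt [ 0.0046 -0.0032]
offset [-306.1 -146.9    2.9] twist -1.6776
[-0.011959    0.00142425 -0.0037469 ]
driver_tip [(0.82, [0.5079, -0.2296, 0.1447])]
driver [(0.63, [0.5066, -0.2252, 0.2521])]
selector_mid [(0.72, [0.5031, -0.2199, 0.0706])]
kin tip [ 0.50423061 -0.22175817  0.14828219]
0.0135 [(-75, 64, 127), (-69, 64, 127), (-63, 68, 127), (-57, 78, 126), (-51, 85, 126), (-45, 88, 126), (-39, 78, 126), (-33, 70, 127), (-27, 65, 127), (-21, 64, 127), (-15, 64, 127), (-9, 64, 127), (-3, 64, 127), (3, 64, 127), (9, 64, 127), (15, 64, 129), (21, 64, 132), (27, 64, 143), (33, 64, 155), (39, 64, 159), (45, 64, 157), (51, 64, 150), (57, 64, 137), (63, 64, 128), (69, 64, 126)]
0.0147 [(-75, 64, 127), (-69, 64, 127), (-63, 67, 127), (-57, 82, 126), (-51, 91, 126), (-45, 92, 126), (-39, 80, 126), (-33, 70, 126), (-27, 64, 127), (-21, 64, 127), (-15, 64, 127), (-9, 64, 127), (-3, 64, 127), (3, 64, 127), (9, 64, 127), (15, 64, 130), (21, 64, 135), (27, 64, 146), (33, 64, 160), (39, 64, 166), (45, 64, 163), (51, 64, 156), (57, 64, 140), (63, 64, 126), (69, 64, 125)]
0.016 [(-75, 64, 128), (-69, 64, 127), (-63, 65, 127), (-57, 82, 127), (-51, 91, 127), (-45, 92, 129), (-39, 81, 131), (-33, 73, 134), (-27, 64, 127), (-21, 64, 127), (-15, 64, 127), (-9, 64, 127), (-3, 64, 127), (3, 64, 127), (9, 63, 127), (15, 63, 130), (21, 63, 136), (27, 63, 147), (33, 64, 163), (39, 64, 170), (45, 64, 165), (51, 64, 154), (57, 64, 135), (63, 63, 124), (69, 64, 123)]
```

```bash
python3 - <<'E'
from h import *
g=np.array([.5055,-.2225]);goal=np.array([.3975,.2782]);ya=-2.382
d=(goal-g)/4*1000
for i in range(4):
    y=np.array([np.cos(ya),np.sin(ya)]); x=np.array([-y[1],y[0]]) 
    M=rot(); 
    if i==0: print(x,M[:2,0],y,M[:2,1])
    print((np.r_[x@d,y@d]/5).round(1)); ya+=.576
E
```

```text
[ 0.68862613 -0.72511658] [ 0.69283376 -0.72109297] [-0.72511658 -0.68862613] [-0.72109361 -0.69283718]
[-21.9 -13.3]
[-11.1 -23.1]
[  3.3 -25.4]
[ 16.6 -19.5]
```

Emit:
play_rows([
  {"offset": [-21, -13, 0], "twist": -0.11, "grip": 0},
  {"offset": [-43, -26, 0], "twist": -0.23, "grip": 0},
  {"offset": [-65, -40, 0], "twist": -0.346, "grip": 0},
  {"offset": [-87, -53, 0], "twist": -0.461, "grip": 0},
  {"offset": [-110, -67, 0], "twist": -0.576, "grip": 0},
])

```text
time: 14.17
tool_pos: [0.4762, -0.0953, 0.4751]
tool_rot: [-0.0, 0.994, -0.112, -0.001]
contact_force: [1.7, 0.2, 0.0]
gripper_width: 0.251
```

Emit:
play_rows([
  {"offset": [-11, -23, 0], "twist": -0.115, "grip": 0},
  {"offset": [-22, -46, 0], "twist": -0.23, "grip": 0},
  {"offset": [-33, -69, 0], "twist": -0.346, "grip": 0},
  {"offset": [-44, -92, 0], "twist": -0.461, "grip": 0},
  {"offset": [-55, -115, 0], "twist": -0.576, "grip": 0},
])

```text
time: 14.58
tool_pos: [0.4486, 0.0293, 0.4752]
tool_rot: [-0.0, 0.985, 0.175, -0.001]
contact_force: [1.4, 0.5, -0.8]
gripper_width: 0.249
```

Emit:
play_rows([
  {"offset": [3, -25, 0], "twist": -0.115, "grip": 0},
  {"offset": [7, -51, 0], "twist": -0.23, "grip": 0},
  {"offset": [10, -76, 0], "twist": -0.346, "grip": 0},
  {"offset": [13, -102, 0], "twist": -0.461, "grip": 0},
  {"offset": [16, -127, 0], "twist": -0.576, "grip": 0},
])

```text
time: 15.0
tool_pos: [0.4203, 0.1543, 0.4753]
tool_rot: [-0.0, 0.894, 0.448, -0.001]
contact_force: [-0.1, -0.4, -0.8]
gripper_width: 0.25
```

Emit:
play_rows([
  {"offset": [17, -20, 0], "twist": -0.115, "grip": 0},
  {"offset": [33, -39, 0], "twist": -0.23, "grip": 0},
  {"offset": [50, -59, 0], "twist": -0.346, "grip": 0},
  {"offset": [66, -78, 0], "twist": -0.461, "grip": 0},
  {"offset": [82, -97, 0], "twist": -0.576, "grip": 0},
])

```text
time: 15.42
tool_pos: [0.3924, 0.2782, 0.4752]
tool_rot: [-0.0, 0.73, 0.683, -0.001]
contact_force: [0.2, -1.0, -0.6]
gripper_width: 0.253
```

Emit:
play_rows([
  {"offset": [0, 0, 0], "twist": 0, "grip": 0},
  {"offset": [0, 0, 0], "twist": 0, "grip": 0},
])

```text
time: 15.58
tool_pos: [0.3926, 0.2777, 0.4752]
tool_rot: [-0.0, 0.732, 0.682, -0.001]
contact_force: [0.7, 0.7, -1.5]
gripper_width: 0.252
```

```bash
python3 - <<'E'
from h import *
plan([.3975,.2782,.324],-.078)
s=manip.state();M=rot(); print('kin org',s['tool_pos']+M[:,2]*.2291,'kin tip',s['tool_pos']+M[:,2]*.3311)
im=manip.grab_frame('side'); cv2.imwrite('pics/s8.png',im)
for n in ['driver_tip','driver','rack','nut_driver','seeker']:
  print(n,[(round(d['p'],2),np.round(w('side',d['xyz']),4).tolist()) for d in manip.tip_of(n,'side')[:2]])
o,t=[proj('side',s['tool_pos']+M[:,2]*L) for L in(.2291,.3311)]; print(o,t)
def mark(im):
    return cv2.resize(im[255:365,150:260],None,fx=3.5,fy=3.5,interpolation=cv2.INTER_CUBIC)
cv2.imwrite('pics/cmp.png',np.hstack([mark(cv2.imread('pics/s3.png')),mark(im)]))
E
```

```text
t 15.58 grasp [0.3923 0.2775 0.3202] yang -0.0704 F [ 0.74  0.71 -1.49] w 0.252 tilt [-0.0021 -0.0015]
offset [ 1.1  5.2 -3.8] twist 0.0076
kin org [0.39210038 0.27737813 0.24614547] kin tip [0.39188714 0.27722181 0.14414582]
driver_tip [(0.79, [0.3892, 0.2759, 0.1402])]
driver [(0.71, [0.3953, 0.2775, 0.2478])]
rack [(0.98, [0.5605, 0.2122, 0.0012])]
nut_driver [(0.59, [0.5589, 0.2146, 0.1317])]
seeker []
[204.02540204 309.67486859] [209.18835131 342.31731179]
```

View pics/cmp.png

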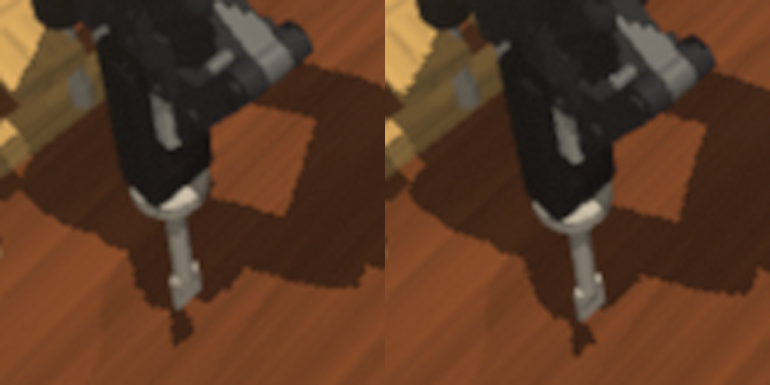

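```bash
python3 - <<'E'
from h import *
plan([.563,.265,.2301],-.078)
for p,d in (([.3975,.2782,.479],[.0086,.0043,-1]),([.3926,.2777,.4752],[-.0021,-.0015,-1])):
    print(proj('side',np.array(p)+np.array(d)*.2291),proj('side',np.array(p)+np.array(d)*.3311))
E
```

```text
t 15.88 grasp [0.3933 0.2762 0.3216] yang -0.0729 F [ 0.12 -0.38 -1.54] w 0.247 tilt [ 0.     -0.0001]
offset [  1.2 170.1  91.5] twist 0.0051
[198.85337481 305.84208188] [203.83823172 338.79582547]
[204.02984279 309.67142867] [209.19072161 342.31369489]
```

Emit:
play_rows([
  {"offset": [1, 5, 25], "twist": 0.005, "grip": 0},
  {"offset": [1.2, 25, 55], "twist": 0.005, "grip": 0},
  {"offset": [1.2, 55, 80], "twist": 0.005, "grip": 0},
  {"offset": [1.2, 85, 91], "twist": 0.005, "grip": 0},
  {"offset": [1.2, 100, 91], "twist": 0.005, "grip": 0},
])

```text
time: 16.3
tool_pos: [0.4943, 0.2695, 0.3811]
tool_rot: [-0.001, 0.734, 0.679, -0.003]
contact_force: [-1.3, 0.7, -0.9]
gripper_width: 0.247
```

Emit:
play_rows([
  {"offset": [0, 0, 0], "twist": 0, "grip": 0},
  {"offset": [0, 0, 0], "twist": 0, "grip": 0},
  {"offset": [0, 0, 0], "twist": 0, "grip": 0},
])

```text
time: 16.55
tool_pos: [0.4926, 0.2708, 0.3862]
tool_rot: [-0.0, 0.734, 0.679, 0.0]
contact_force: [-0.9, 0.7, -1.3]
gripper_width: 0.251
```

```bash
python3 - <<'E'
from h import *
plan([.563,.265,.2301],-.078)
E
```

```text
t 16.55 grasp [0.4926 0.2709 0.2312] yang -0.0767 F [-0.9   0.72 -1.25] w 0.251 tilt [0.0002 0.0003]
offset [-0.5 70.6  1.1] twist 0.0013
```

Emit:
play_rows([
  {"offset": [-0.4, 15, 0], "twist": 0, "grip": 0},
  {"offset": [-0.4, 32, 0], "twist": 0, "grip": 0},
  {"offset": [-0.4, 48, 0], "twist": 0, "grip": 0},
  {"offset": [-0.4, 62, 0], "twist": 0, "grip": 0},
  {"offset": [-0.4, 70.5, 0], "twist": 0, "grip": 0},
])

```text
time: 16.97
tool_pos: [0.5633, 0.2654, 0.3868]
tool_rot: [0.0, 0.733, 0.68, 0.001]
contact_force: [0.3, -0.7, -0.2]
gripper_width: 0.25
```

Emit:
play_rows([
  {"offset": [0, 0, 0], "twist": 0, "grip": 0},
  {"offset": [0, 0, 0], "twist": 0, "grip": 0},
  {"offset": [0, 0, 0], "twist": 0, "grip": 0},
])

```text
time: 17.22
tool_pos: [0.5623, 0.2655, 0.386]
tool_rot: [-0.0, 0.733, 0.68, -0.0]
contact_force: [0.6, -0.0, -1.3]
gripper_width: 0.251
```

```bash
python3 - <<'E'
from h import *
plan([.563,.265,.2091],-.078); print(manip.state()['ft_torque'])
E
```

```text
t 17.22 grasp [0.5622 0.2656 0.231 ] yang -0.0755 F [ 0.56 -0.05 -1.3 ] w 0.251 tilt [-0.0002  0.0002]
offset [-0.5  0.8 21.9] twist 0.0025
[-0.01186926 -0.01461341  0.01466424]
```

Free of contact in the slot; lower onto the ledge.

Emit:
play_rows([
  {"offset": [-0.4, 0.6, 6], "twist": 0.002, "grip": 0},
  {"offset": [-0.4, 0.6, 12], "twist": 0.002, "grip": 0},
  {"offset": [-0.4, 0.6, 17], "twist": 0.002, "grip": 0},
  {"offset": [-0.4, 0.6, 20], "twist": 0.002, "grip": 0},
  {"offset": [-0.4, 0.6, 20], "twist": 0.002, "grip": 0},
])

```text
time: 17.63
tool_pos: [0.5633, 0.2649, 0.3647]
tool_rot: [-0.0, 0.734, 0.679, -0.001]
contact_force: [-0.5, 0.5, -1.1]
gripper_width: 0.248
```

Emit:
play_rows([
  {"offset": [0, 0, 0.5], "twist": 0, "grip": 0},
  {"offset": [0, 0, 1], "twist": 0, "grip": 0},
  {"offset": [0, 0, 1.5], "twist": 0, "grip": 0},
  {"offset": [0, 0, 1.5], "twist": 0, "grip": 0},
])

```text
time: 17.97
tool_pos: [0.5636, 0.2649, 0.3641]
tool_rot: [-0.0, 0.734, 0.679, -0.0]
contact_force: [-0.1, 0.7, -1.1]
gripper_width: 0.252
```

```bash
python3 - <<'E'
from h import *
plan([.563,.265,.2091],-.078); print(manip.state()['ft_torque'])
E
```

```text
t 17.97 grasp [0.5636 0.2649 0.2091] yang -0.078 F [-0.07  0.72 -1.11] w 0.252 tilt [-0.0001 -0.    ]
offset [ 0.1 -0.6  0. ] twist 0.0
[0.02562886 0.04988701 0.02963299]
```

Emit:
play_rows([
  {"offset": [0, 0, 0.7], "twist": 0, "grip": 0},
  {"offset": [0, 0, 1.2], "twist": 0, "grip": 0},
  {"offset": [0, 0, 1.2], "twist": 0, "grip": 0},
])

```text
time: 18.22
tool_pos: [0.5637, 0.2649, 0.364]
tool_rot: [0.0, 0.734, 0.679, 0.0]
contact_force: [-2.4, -0.8, 4.9]
gripper_width: 0.252
```

Emit:
play_rows([
  {"offset": [0, 0, 0], "twist": 0, "grip": 0.3},
  {"offset": [0, 0, 0], "twist": 0, "grip": 0.4},
  {"offset": [0, 0, 0], "twist": 0, "grip": 0.6},
  {"offset": [0, 0, 0], "twist": 0, "grip": 0.8},
  {"offset": [0, 0, 0], "twist": 0, "grip": 1},
])

```text
time: 18.63
tool_pos: [0.5636, 0.2648, 0.3627]
tool_rot: [-0.0, 0.734, 0.679, -0.0]
contact_force: [-0.1, 0.7, 0.5]
gripper_width: 0.81
```

Emit:
play_rows([
  {"offset": [0, 0, 0], "twist": 0, "grip": 1},
  {"offset": [0, 0, 0], "twist": 0, "grip": 1},
  {"offset": [0, 0, -15], "twist": 0, "grip": 1},
  {"offset": [0, 0, -40], "twist": 0, "grip": 1},
  {"offset": [0, 0, -70], "twist": 0, "grip": 1},
])

```text
time: 19.05
tool_pos: [0.5633, 0.2647, 0.4324]
tool_rot: [-0.001, 0.734, 0.679, -0.002]
contact_force: [1.5, 0.6, -0.2]
gripper_width: 1.0
```

Emit:
play_rows([
  {"offset": [0, -5, -30], "twist": 0, "grip": 1},
  {"offset": [20, -5, -40], "twist": 0, "grip": 1},
  {"offset": [50, 0, -40], "twist": 0, "grip": 1},
  {"offset": [85, 0, -40], "twist": 0, "grip": 1},
  {"offset": [120, 0, -40], "twist": 0, "grip": 1},
])

```text
time: 19.47
tool_pos: [0.5732, 0.3854, 0.4755]
tool_rot: [0.0, 0.735, 0.679, 0.001]
contact_force: [0.8, -0.7, -0.6]
gripper_width: 1.001
```

Emit:
play_rows([
  {"offset": [35, 0, 0], "twist": 0, "grip": 1},
  {"offset": [70, 0, 0], "twist": 0, "grip": 1},
  {"offset": [100, 0, 0], "twist": 0, "grip": 1},
  {"offset": [100, 0, 0], "twist": 0, "grip": 1},
  {"offset": [100, 0, 0], "twist": 0, "grip": 1},
])

```text
time: 19.88
tool_pos: [0.5804, 0.4858, 0.4733]
tool_rot: [0.0, 0.733, 0.68, -0.0]
contact_force: [-0.7, -0.8, 0.1]
gripper_width: 0.999
```

```bash
python3 - <<'E'
from h import *
plan([.563,.265,.2091],-.078)
for c in ('side','top'):
    im=manip.grab_frame(c); cv2.imwrite(f'pics/end_{c}.png',im)
    for n in ['driver','driver_tip','nut_driver','seeker','jar','petri','pipette']:
        print(c,n,[(round(d['p'],2),np.round(w(c,d['xyz']),4).tolist()) for d in manip.tip_of(n,c)[:2]])
a=cv2.imread('pics/side0.png');b=cv2.imread('pics/end_side.png')
def bal(x):return cv2.resize(x[215:335,110:225],None,fx=3.3,fy=3.3,interpolation=cv2.INTER_CUBIC)
cv2.imwrite('pics/endcmp.png',np.hstack([bal(a),bal(b)]))
g=cv2.cvtColor(b,cv2.COLOR_BGR2GRAY).astype(np.float32);r=.0147
print([(d,int(cv2.getRectSubPix(g,(1,1),tuple(proj('side',[.5052+r*np.cos(np.radians(d)),-.2215+r*np.sin(np.radians(d)),.071])))[0,0])) for d in range(-75,60,6)])
E
```

```text
t 19.88 grasp [0.5804 0.4857 0.3183] yang -0.0758 F [-0.71 -0.75  0.05] w 0.999 tilt [ 0.0001 -0.0003]
offset [-221.4   -0.7  109.3] twist 0.0022
side driver [(0.7, [0.5634, 0.2632, 0.1345])]
side driver_tip [(0.98, [0.56, 0.2613, 0.0303])]
side nut_driver [(0.95, [0.5561, 0.2142, 0.1355])]
side seeker [(0.86, [0.5533, 0.1633, 0.1364])]
side jar [(0.87, [0.4407, -0.0174, 0.0009])]
side petri []
side pipette [(0.63, [0.3693, -0.0274, -0.0006])]
top driver [(0.6, [0.5667, 0.2691, 0.1386])]
top driver_tip [(0.46, [0.37, -0.022, 0.0011])]
top nut_driver [(0.75, [0.5563, 0.2132, 0.1335])]
top seeker [(0.43, [0.5597, 0.161, 0.1346]), (0.23, [0.7235, 0.016, 0.0035])]
top jar [(0.58, [0.4387, -0.0128, -0.0027])]
top petri [(0.78, [0.7218, 0.0172, 0.0017])]
top pipette [(0.81, [0.3678, -0.0208, 0.0012]), (0.43, [0.565, 0.2674, 0.1329])]
[(-75, 112), (-69, 112), (-63, 111), (-57, 112), (-51, 112), (-45, 112), (-39, 112), (-33, 112), (-27, 112), (-21, 112), (-15, 112), (-9, 111), (-3, 111), (3, 111), (9, 111), (15, 111), (21, 111), (27, 110), (33, 110), (39, 110), (45, 110), (51, 109), (57, 108)]
```

```bash
python3 - <<'E'
from h import *
b=cv2.cvtColor(cv2.imread('pics/end_top.png'),cv2.COLOR_BGR2GRAY).astype(np.float32);a=cv2.cvtColor(cv2.imread('pics/top0.png'),cv2.COLOR_BGR2GRAY).astype(np.float32)
for d in range(-69,64,6):
    p=tuple(proj('top',[.5052+.0147*np.cos(np.radians(d)),-.2215+.0147*np.sin(np.radians(d)),.071])); print(d,[int(cv2.getRectSubPix(i,(1,1),p)[0,0]) for i in(a,b)],end=' ')
# shift of driver between start and end in side image (template match, subpixel by upsampling)
A=cv2.resize(cv2.imread('pics/side0.png',0),None,fx=4,fy=4,interpolation=cv2.INTER_CUBIC);B=cv2.resize(cv2.imread('pics/end_side.png',0),None,fx=4,fy=4,interpolation=cv2.INTER_CUBIC)
print()
for n,P in (('handle top',[.563,.265,.22]),('collar',[.563,.265,.14]),('blade',[.563,.265,.05])):
    u,v=(proj('side',P)*4).astype(int);h=40
    r=cv2.matchTemplate(B[v-h-40:v+h+40,u-h-40:u+h+40],A[v-h:v+h,u-h:u+h],cv2.TM_CCOEFF_NORMED);_,m,_,l=cv2.minMaxLoc(r);print(n,round(m,3),(l[0]-40)/4,(l[1]-40)/4,'px')
E
```

```text
-69 [125, 133] -63 [124, 141] -57 [124, 162] -51 [124, 180] -45 [124, 174] -39 [124, 155] -33 [124, 139] -27 [125, 130] -21 [126, 129] -15 [125, 129] -9 [124, 129] -3 [122, 129] 3 [122, 129] 9 [123, 128] 15 [124, 128] 21 [130, 129] 27 [144, 130] 33 [165, 131] 39 [182, 130] 45 [174, 130] 51 [155, 130] 57 [136, 130] 63 [128, 130] 
handle top 0.98 -0.75 -0.25 px
collar 0.932 -1.0 0.0 px
blade 0.567 3.25 8.25 px
```

```bash
python3 -c "
from plant import manip
print(manip.job_done())"
```

```text
the job is handed in; nothing more can be done
None
```

I used the screwdriver to turn the selector clockwise to its stop. I then hung the screwdriver back in its own rack place, let go and handed the job in at about 20 s of robot time; no verdict was reported.

**What the last checks showed**
- **Selector:** the white pointer went from about +41° to −48.5° in the top camera. The side camera, after I lifted the blade out, also showed it at about −48°. That is roughly 1.56 rad of turn, and the stop should be near −48°. The wrist torque never rose clearly at the stop, only the last joint's effort did, so I am relying on the pointer reading.
- **Blade and forces:** the blade stood about 5.5 mm deep in the slot. The force readings I saw while it was in the slot stayed below about 5 N.
- **Screwdriver:** lowering it gave contact at its original height. Afterwards the side camera network put it at (0.563, 0.263, 0.1345) m, and the top camera network at (0.567, 0.269, 0.139) m. The handle and collar had both shifted by about 1 pixel (about 2 mm), so it hangs upright.
- **Other things:** the nut driver, seeker, jar and pipette are all within network noise (up to about 7 mm) of where they started. The dish showed only in the top camera, also in place.

**Checks that failed or were not possible**
- In the final side picture the arm hid the selector, so the last pointer reading comes from the top camera alone.
- The blade image match was too poor to use (0.57), likely because the light or blade angle had changed.
- The viewer's limit of 12 pictures was reached, so I checked the final rack view only by numbers.

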